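Dock the stirrer under the burette

TASK

Push the magnetic stirrer along the bench, with the flask riding on it, until its back sits squarely against the foot of the burette stand and the flask's mouth is centred under the burette tip; then press the stirrer's power button. Slide it only: do not lift or tilt the stirrer, do not lift or topple the flask, keep the robot off the burette and its stand, and leave the other bottles and glassware where they are.

Things in the scene. Friction and masses are not known exactly. Their poses are not given: they have to be found in the camera images.
- stirrer: pale grey magnetic stirrer, loose, about 0.6 kg (3 to 10 N slides it with its flask), 200 mm (its x) by 150 mm (its y). Origin: centre of its underside, at bench level. Front is its -x end. Front, back and sides are flat and upright from 4 mm above the bench, up to 42 mm at the front 61 mm (level control deck) and 56 mm elsewhere; on it a round plate, top at 62 mm
- stirrer_front (a point): middle of the stirrer's flat front face (-x end, towards the robot, 100 mm from its origin), 25 mm above the bench: a face 150 mm wide to push on. Axes as the stirrer's
- stirrer_back (a point): middle of the stirrer's flat back face (+x end, 100 mm from its origin), 9 mm above the bench
- plate (a point): centre of the stirrer's round white plate, 132 mm across, top 62 mm above the bench, 28 mm from the stirrer's origin towards +x (72 mm from its back face)
- power (a joint): the power button, pressed straight down: 0 released, 0.005 (m) fully down, counts as pressed beyond 0.004; springs back by itself; fully down takes about 3 N
- power_top (a point): centre of the power button's top: a flat black disc 20 mm across on the control deck, 72 mm in front of (-x) and 40 mm to +y of the stirrer's origin. Not the taller speed knob (32 mm across, 15 mm tall) at 40 mm to -y; a dark display lies between them
- flask: empty glass conical flask standing loose on the stirrer's plate within a few mm of its middle, 0.13 kg, 83 mm across the base, narrowing to 34 mm at the neck, 138 mm tall. Origin: centre of its underside
- flask_mouth (a point): centre of the flask's mouth (about 29 mm inside), 138 mm above its underside, 200 mm above the bench
- stand: fixed burette stand. Origin: on the bench straight below the burette tip; x axis square to the foot. Foot: grey plate 18 mm thick, 130 mm (x) by 210 mm (y), straight front edge 72 mm from the origin towards +x, facing the stirrer. Rod 12 mm thick, 720 mm tall, 97 mm from the origin towards +x; two clamps on it at 400 and 560 mm height hold the burette
- burette_tip (a point): lower end of the upright glass burette, 214 mm above the bench, 14 mm above the flask's mouth height; the burette, 12 mm thick, runs straight up from here to 700 mm; stopcock 34 mm wide plus key (to +y) at 267 mm. When the stirrer's back is against the foot and it is in line, its plate centre is straight below this point
- foot_edge (a point): middle of the foot's straight front edge, 9 mm above the bench; its axes are the stand's
- wash_bottle: bystander: white plastic wash bottle, 70 mm across, 150 mm tall plus a thin bent spout (200 mm in all); origin under its centre
- reagent_bottle: bystander: white plastic bottle, 72 mm across, 170 mm tall; origin under its centre
- amber_bottle: bystander: amber glass bottle with black cap, 52 mm across, 85 mm tall; origin under its centre
- dropper_bottle: bystander: small white dropper bottle, 32 mm across, 74 mm tall; origin under its centre
- beaker: bystander: small glass beaker, 52 mm across, 70 mm tall; origin under its centre
- spare_flask: bystander: small stoppered conical flask standing on the bench, 64 mm across the base, 125 mm tall; origin under its centre
- tip_box: bystander: grey box of pipette tips, 82 x 118 mm (its x, y), 55 mm tall; origin under its centre
Not all that is in view belongs to the job. What is shaped like the flask but brown, orange or turquoise is not meant.

How it is judged:
By the outcome, as a careful person would: the job done as asked, in the order asked, and still so for the second after the job is handed in, with the robot touching nothing.
It also fails if it takes over 72 s, if anything falls off the work surface, if the arm or the gripper's body presses on something with over 40 N, if the wrist force passes 120 N, or if a joint passes its speed limit or range.

ROBOT

A 6-joint arm with a two-finger parallel gripper is mounted at the origin on the work surface. World frame = base frame: x ahead of the robot, y to its left, z up, the work surface at z = 0. Lengths are in m, angles in degrees, forces in N, time in s.
With the tool pointing down it reaches from about 0.35 to 0.725 m from the base axis. Payload 6 kg.
Tool frame: the origin (TCP) lies midway between the tips of the shut fingers; the grasp point (between the pads) lies 19 mm behind it; z points along the fingers, y is the line along which they close (so a half turn about z gives the same grasp; the last joint's range is limited). The gripper opens to 85 mm and grips with 20 to 120 N. Pads are 22 mm wide; open, the fingers measure 114 mm over their backs; the gripper's body (76 mm by 85 mm) begins 54 mm behind the grasp point. The pads swing forward as they close: fully open they stand 13 mm farther back than shut.
Start: joints at [91.885, 2.303, 4.859, 0, -92.561, -19.12], TCP at [0.178, 0.573, 0.231] pointing down, gripper open.
Joint ranges: [-146.85, 146.85], [-73.84, 115.35], [-62.03, 85.46], [-188.31, 113.3], [-161.28, -10.13], [-171.36, 171.36]. Speed limits (degrees/s): [147.25, 147.25, 172.46, 180, 180, 180].

INTERFACE

Orientations are given as a 3x3 rotation matrix whose columns are the frame's x, y, z axes.
In Python, from workcell import * gives the robot as it stands. Calls block until the motion is done:
- movep(position, orientation): joint-space move of the TCP to a pose.
- move_l(position, ori=None, feed=0.15): straight line of the TCP; ori=None keeps the orientation; feed is the mean speed in m/s.
- move_joints(angles): joint-space move.
- gripper_to(opening, strength=None): finger opening in m; strength is the grip in N (None keeps the last); returns when the fingers have stopped.
- wait(seconds).
- ik(position, orientation): joint angles nearest the present ones, or None.
- read_state(): the state.
- camera(name): name is "scene" or "top" or "wrist"; returns the picture (400x640x3 uint8, red, green, blue); there is no depth.
- camera_info(name): a dict with "fx", "fy", "cx", "cy" (pixels), "eye" and "orientation" of the camera in the world; the wrist camera has in their place "mount" (4x4, takes a point from camera to tool coordinates, whose origin is the TCP and whose axes are the flange's). Camera axes: x right, y up, looking along -z (the intrinsics and any distortion apply to the point x, -y, -z); pixel columns grow to the right and rows downward; lengths in m; the calibration is good to about 2 mm. A picture is of the moment at which its call begins: read the wrist's pose just before it. camera_info takes no time and is no camera call.
A pose or a line that the arm cannot do raises IKError and nothing moves.
- sign_off(): hands the job in; it is judged then, once.
Trained networks look in the newest picture that a camera, given by its name, has taken for a name from the list of things; names that differ only in an ending like _2 or _b are one class to them, and where a whole thing is asked for, a point or a joint stands for the part that bears it (a point fixed in the world has none). Each returns a list of dicts, best first, with "confidence" (0 to 1); they miss things now and then, are a little off and sometimes report something else, mostly with a low value. They report only what shows in the picture. A call takes as long as a camera call. They do not tell look-alikes from the thing itself.
- look_for(camera, name): "box" ([left, top, right, bottom] in pixels, round what is visible of it).
The state is a dict: "time": time; "joint_pos": joint angles; "joint_velocities": joint speeds; "joint_efforts": joint torques, N m; "eef_pos": TCP position; "tcp_rot": TCP orientation; "contact_force": force on the tool from outside, world axes, zero at the start; "moment": the same for the moment, N m; "opening": finger opening in m; "grasp_force": force on a finger pad.
Only numpy, scipy, OpenCV 4.12 (cv2) and the standard library are available. Lean on these libraries where they do the work, as an engineer would, in place of code of your own. Each camera call takes 0.05 s, during which the arm holds its last target. There are 200 camera calls.

## Working session

There is one attempt and no reset: what is moved stays moved. The work goes in short steps, each a Python script; the robot and the scene stay as the last script left them, time stands still between calls to the robot, and variables do not carry over. Pictures are saved under pics/ and viewed, at most 10 in all, crops included, and the job is handed in when it is done.

```bash
mkdir -p pics; ls; cat > h.py <<'E'
from workcell import *
import numpy as np, cv2
def snap(n,f):
    im=camera(n); cv2.imwrite('pics/'+f,cv2.cvtColor(im,cv2.COLOR_RGB2BGR)); return im
def pose(n):
    c=camera_info(n)
    if 'mount' in c:
        s=read_state(); T=np.eye(4); T[:3,:3]=s['tcp_rot']; T[:3,3]=s['eef_pos']; M=T@np.array(c['mount']); return c,M[:3,3],M[:3,:3]
    return c,np.array(c['eye']),np.array(c['orientation'])
def ray(n,u,v,z,P=None):
    c,e,R=P or pose(n)
    d=R@np.array([(u-c['cx'])/c['fx'],-(v-c['cy'])/c['fy'],-1]); return e+d*(z-e[2])/d[2]
def proj(n,p,P=None):
    c,e,R=P or pose(n); q=R.T@(np.array(p)-e); return c['cx']+c['fx']*q[0]/-q[2], c['cy']-c['fy']*q[1]/-q[2]
E
python3 - <<'E'
from h import *
for n in ('scene','top'):
    snap(n,n+'0.png'); print(camera_info(n))
    for k in ('stirrer','flask','stand','power','burette_tip','wash_bottle','reagent_bottle','amber_bottle','dropper_bottle','beaker','spare_flask','tip_box'):
        try: print(n,k,[(np.round(d['box']).tolist(),round(d['confidence'],2)) for d in look_for(n,k)[:3]])
        except Exception as e: print(k,e)
print(camera_info('wrist'))
a=cv2.imread('pics/scene0.png');b=cv2.imread('pics/top0.png')
E
```

```text
pics
{'fx': 513.646425635435, 'fy': 513.646425635435, 'cx': 322.7552670893124, 'cy': 207.59157025304285, 'eye': array([ 1.15583378, -0.58805399,  1.05456329]), 'orientation': array([[ 0.75819915, -0.46983559,  0.45209354],
       [ 0.65176996,  0.56544897, -0.50543385],
       [-0.01816501,  0.67788051,  0.73494765]])}
scene stirrer []
scene flask [([362.0, 148.0, 387.0, 194.0], 0.94), ([295.0, 295.0, 329.0, 355.0], 0.89), ([324.0, 165.0, 352.0, 221.0], 0.85)]
scene stand [([348.0, 0.0, 442.0, 316.0], 0.67)]
scene power [([312.0, 183.0, 322.0, 186.0], 0.37), ([283.0, 181.0, 373.0, 253.0], 0.15)]
scene burette_tip [([351.0, 0.0, 444.0, 316.0], 0.58)]
scene wash_bottle [([217.0, 266.0, 257.0, 339.0], 0.72)]
scene reagent_bottle [([408.0, 174.0, 442.0, 233.0], 0.72), ([282.0, 184.0, 374.0, 255.0], 0.47), ([179.0, 228.0, 239.0, 279.0], 0.19)]
scene amber_bottle [([406.0, 167.0, 425.0, 195.0], 0.54)]
scene dropper_bottle [([333.0, 288.0, 348.0, 310.0], 0.78), ([399.0, 126.0, 418.0, 165.0], 0.51), ([282.0, 185.0, 374.0, 255.0], 0.47)]
scene beaker [([323.0, 138.0, 343.0, 164.0], 0.63)]
sce
[... 1182 characters left out ...]
 158.0], 0.49)]
top beaker [([216.0, 256.0, 238.0, 280.0], 0.76)]
top spare_flask [([162.0, 200.0, 199.0, 224.0], 0.95), ([273.0, 178.0, 327.0, 254.0], 0.35)]
top tip_box [([377.0, 250.0, 427.0, 288.0], 0.59), ([272.0, 0.0, 345.0, 156.0], 0.18)]
{'fx': 286.12195100322174, 'fy': 286.12195100322174, 'cx': 318.73007757449096, 'cy': 201.3035972697582, 'mount': array([[-4.80244769e-04,  9.47544145e-01,  3.19624565e-01,
         8.34303785e-02],
       [ 9.99999859e-01,  5.27930112e-04, -6.25495880e-05,
        -3.00560468e-04],
       [-2.28007928e-04,  3.19624490e-01, -9.47544265e-01,
        -1.42290285e-01],
       [ 0.00000000e+00,  0.00000000e+00,  0.00000000e+00,
         1.00000000e+00]])}
```

View pics/scene0.png

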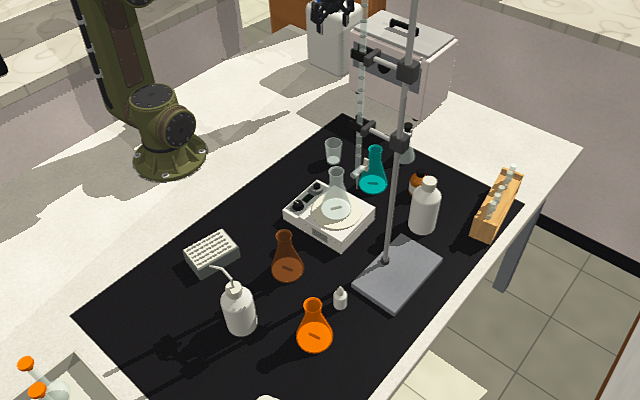

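View pics/top0.png

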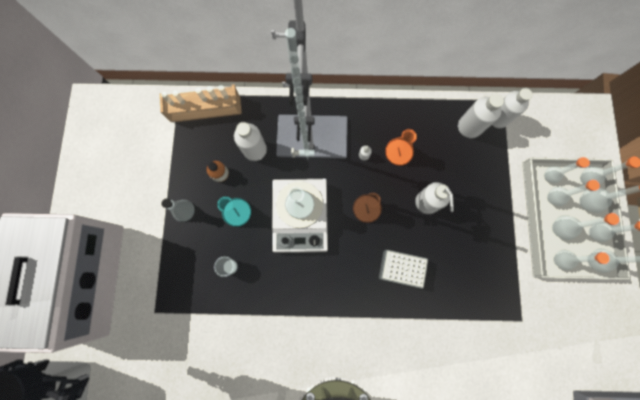

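The clear flask riding on the pale grey stirrer (top px ~300,205; stirrer 272–327 × 180–251) is the one meant. The teal (236,211), brown (367,207) and orange (400,152) flasks are standing on the bench and are look-alikes. I'll confirm this in a crop.

```bash
python3 - <<'E'
from h import *
a=cv2.imread('pics/top0.png')[120:260,225:375]
cv2.imwrite('pics/c1.png',cv2.resize(a,None,fx=4,fy=4,interpolation=cv2.INTER_CUBIC))
P=pose('top')
for n,u,v,z in [('bl',273,180,.056),('br',326,180,.056),('fl',273,251,.0),('fr',327,251,0),('footl',277,157,.018),('footr',347,157,.018),('power',286,241.5,.045)]:
    print(n,ray('top',u,v,z,P).round(4))
E
```

```text
bl [0.6421 0.1898 0.056 ]
br [0.6453 0.0399 0.056 ]
fl [0.4463 0.1875 0.    ]
fr [0.4497 0.0327 0.    ]
footl [0.7219 0.1869 0.018 ]
footr [ 0.7264 -0.0212  0.018 ]
power [0.4708 0.1468 0.045 ]
```

View pics/c1.png

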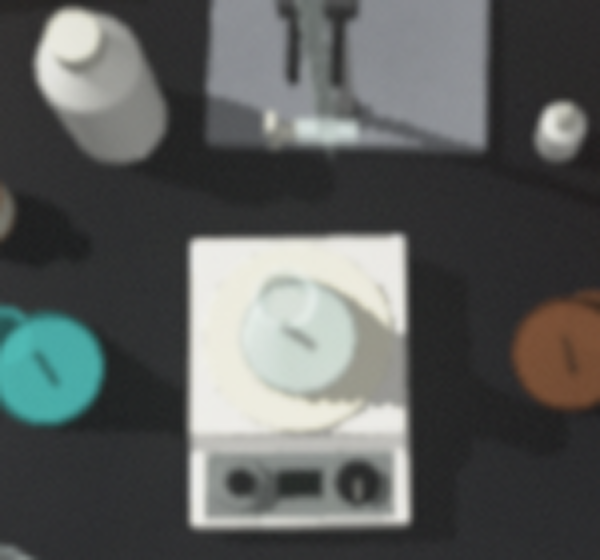

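The crop confirms it: the clear flask stands on the white plate, the button is the left disc (crop 242,484) and the knob is the right one (358,484). Next I'll fit the edges of the stirrer and the foot.

```bash
cat >> h.py <<'E'
def edge(g,r0,r1,c0,c1,sign,horiz,n,z,P):
    # strongest gradient of given sign per row/col inside window; fit line; world points
    w=cv2.GaussianBlur(g,(0,0),1).astype(float)
    d=np.gradient(w,axis=0 if horiz else 1)[r0:r1,c0:c1]*sign
    if not horiz: d=d.T
    k=np.clip(d.argmax(0),1,d.shape[0]-2); i=np.arange(d.shape[1])
    a,b,c=d[k-1,i],d[k,i],d[k+1,i]; s=k+(a-c)/(2*(a-2*b+c)+1e-9)
    ok=abs(s-np.median(s))<2.5; p=np.polyfit(i[ok],s[ok],1); ok&=abs(np.polyval(p,i)-s)<.7; p=np.polyfit(i[ok],s[ok],1)
    e=np.polyval(p,[0,d.shape[1]-1])
    px=[(c0,r0+e[0]),(c1-1,r0+e[1])] if horiz else [(c0+e[0],r0),(c0+e[1],r1-1)]
    return np.array([ray(n,u,v,z,P)[:2] for u,v in px]),ok.mean(),np.round(px,1).tolist()
E
cat > m.py <<'E'
from h import *
g=cv2.cvtColor(camera('top'),cv2.COLOR_RGB2GRAY); P=pose('top')
def yaw(p,q): d=q-p; return np.degrees(np.arctan2(d[1],d[0]))
def rep(k,*a):
    e=edge(g,*a,'top',ZZ[k],P); print(k,e[0].round(4).tolist(),'ok %.2f'%e[1],e[2]); return e[0]
ZZ=dict(front=.004,back=.056,left=.056,right=.056,ff=.018,fl=.018,fr=.018)
E
python3 - <<'E'
from m import *
rep('front',245,257,278,322,-1,True); rep('back',174,186,278,322,1,True)
rep('left',186,222,266,280,1,False); rep('right',184,195,320,333,-1,False)
rep('ff',150,164,282,342,-1,True); rep('fl',122,152,270,285,1,False); rep('fr',122,152,340,354,-1,False)
for n,u,v,z in [('teal',236,213,0),('reag',253,150,0.02),('amber',218,175,0.02),('brown',367,208,0),('beaker',227,270,0),('drop',364.5,155,.0)]: print(n,ray('top',u,v,z,P)[:2].round(3))
s=read_state(); print(s['tcp_rot'],s['contact_force'])
R=np.diag([-1.,1,-1])
for p in ([.555,.23,.12],[.43,.1,.1],[.53,.083,.003],[.55,.12,.05]): q=ik(p,R); print(p,None if q is None else np.round(q,0))
E
```

```text
front [[0.4437, 0.1725], [0.4486, 0.0499]] ok 1.00 [[278.0, 252.0], [321.0, 251.2]]
back [[0.6448, 0.1758], [0.6496, 0.0542]] ok 1.00 [[278.0, 179.1], [321.0, 178.4]]
left [[0.6246, 0.1917], [0.5254, 0.1873]] ok 1.00 [[272.0, 186.0], [271.8, 221.0]]
right [[0.6337, 0.0399], [0.6049, 0.0388]] ok 1.00 [[325.9, 184.0], [326.1, 194.0]]
ff [[0.7253, 0.1721], [0.7289, -0.0033]] ok 0.75 [[282.0, 156.0], [341.0, 156.1]]
fl [[0.8327, 0.1913], [0.7405, 0.1908]] ok 1.00 [[277.3, 122.0], [276.0, 151.0]]
fr [[0.8372, -0.0191], [0.745, -0.0183]] ok 1.00 [[346.6, 122.0], [346.1, 151.0]]
teal [0.554 0.301]
reag [0.742 0.259]
amber [0.662 0.357]
brown [ 0.577 -0.082]
beaker [0.39  0.315]
drop [ 0.74  -0.075]
[[ 9.55104383e-01 -2.96269497e-01 -4.12115903e-05]
 [-2.96269499e-01 -9.55104382e-01 -5.22607751e-05]
 [-2.38780970e-05  6.21242326e-05 -9.99999998e-01]] [-0.95049864  0.09623501  0.59705612]
[0.555, 0.23, 0.12] [  42.    3.   -6.    0.  -81. -132.]
[0.43, 0.1, 0.1] [  40.  -22.  -30.    0.  -82. -130.]
[0.53, 0.083, 0.003] [  30.   -2.  -24.    0.  -68. -120.]
[0.55, 0.12, 0.05] [  33.   -0.  -17.    0.  -73. -123.]
```

```bash
python3 - <<'E'
from m import *
R=np.diag([-1.,1,-1])
gripper_to(0.0,30)
movep([.552,.210,.26],R)
move_l([.552,.210,.022],feed=.1)
f0=np.array(read_state()['contact_force']); print('f0',f0.round(2))
y=.210
while y>.1865:
    y-=.003; move_l([.552,y,.022],feed=.03); f=np.array(read_state()['contact_force'])-f0; print(round(y,4),f.round(1))
    if abs(f).max()>20: break
move_l([.552,y+.012,.022],feed=.05)
rep('front',245,257,286,324,-1,True); rep('back',174,186,288,328,1,True)
rep('right',184,195,326,343,-1,False)
print(read_state()['time'])
snap('top','t1.png')
E
```

```text
f0 [ 0.87  0.07 -0.  ]
0.207 [-1.2 -0.4 -0.5]
0.204 [-1.3  0.2 -0.6]
0.201 [-0.5  0.8  0.3]
0.198 [ 0.1  2.7 -0.6]
0.195 [-1.   3.9 -0.7]
0.192 [ 0.   1.5 -0. ]
0.189 [-1.2  2.7  0.3]
0.186 [-0.2  2.1 -0.3]
front [[0.4444, 0.1497], [0.449, 0.0441]] ok 1.00 [[286.0, 251.9], [323.0, 251.1]]
back [[0.6456, 0.1475], [0.6506, 0.0372]] ok 1.00 [[288.0, 179.1], [327.0, 178.2]]
right [[0.6336, 0.0419], [0.6049, 0.0395]] ok 1.00 [[325.2, 184.0], [325.9, 194.0]]
8.9833
```

View pics/t1.png

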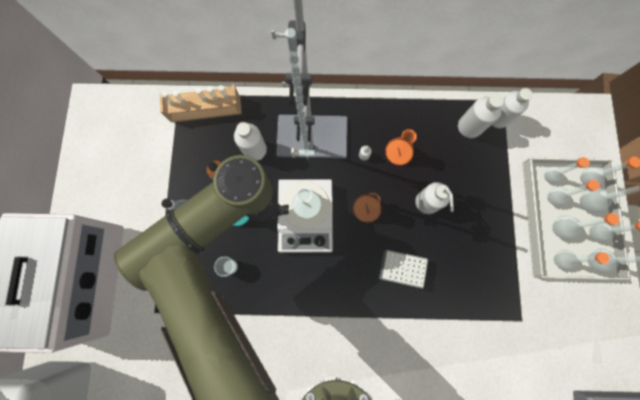

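The stirrer moved about 16 mm to the right, to px 278–332, with the flask upright and its yaw unchanged. Before the final lateral push I'll check the flask's offset on the plate.

```bash
python3 - <<'E'
from m import *
for n,u,v,z in [('mouth',296.7,195,.2),('base',299.8,204.3,.062),('plate',300.3,205,.062)]: print(n,ray('top',u,v,z,P).round(4))
y=.198-.009
while y>.1765:
    y-=.003; y=max(y,.1762); move_l([.552,y,.022],feed=.03)
print(np.array(read_state()['contact_force']).round(1))
move_l([.552,y+.02,.022],feed=.08)
rep('front',245,257,290,328,-1,True); rep('back',174,186,290,328,1,True)
l=rep('left',196,222,274,290,1,False); r=rep('right',184,195,330,341,-1,False)
a=cv2.cvtColor(camera('top'),cv2.COLOR_RGB2BGR)[120:260,225:375]
cv2.imwrite('pics/c2.png',cv2.resize(a,None,fx=4,fy=4,interpolation=cv2.INTER_CUBIC))
E
```

```text
mouth [0.5709 0.1102 0.2   ]
base [0.5729 0.1112 0.062 ]
plate [0.5709 0.1097 0.062 ]
[0.9 2.7 0.5]
front [[0.4444, 0.1383], [0.4474, 0.0327]] ok 1.00 [[290.0, 252.0], [327.0, 251.7]]
back [[0.6459, 0.1418], [0.6484, 0.0372]] ok 1.00 [[290.0, 179.1], [327.0, 179.0]]
left [[0.5962, 0.174], [0.5258, 0.1715]] ok 0.58 [[277.8, 196.0], [277.5, 221.0]]
right [[0.634, 0.0248], [0.6052, 0.0237]] ok 1.00 [[331.3, 184.0], [331.5, 194.0]]
```

View pics/c2.png

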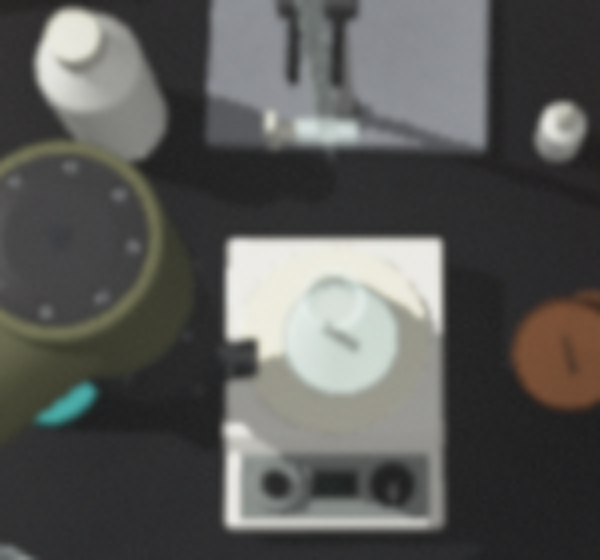

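```bash
python3 - <<'E'
from m import *
l=rep('left',182,192,276,290,1,False); r=rep('right',200,225,333,341,-1,False)
rep('right',182,200,333,341,-1,False)
print([ray('top',u,v,.056,P).round(4).tolist() for u,v in [(281.5,184),(335.8,184)]])
for n,u,v,z in [('mouth',225+335/4,120+301/4,.2),('base',225+341/4,120+338/4,.062),('tip',225+331/4,120+155/4,.214)]: print(n,ray('top',u,v,z,P).round(4))
E
```

```text
left [[0.6368, 0.166], [0.6107, 0.1662]] ok 1.00 [[281.3, 182.0], [280.9, 191.0]]
right [[0.5883, 0.0128], [0.5209, 0.0122]] ok 1.00 [[335.3, 200.0], [335.1, 224.0]]
right [[0.64, 0.0144], [0.5911, 0.0128]] ok 1.00 [[335.0, 182.0], [335.3, 199.0]]
[[0.631, 0.1653, 0.056], [0.6343, 0.012, 0.056]]
mouth [0.5709 0.0812 0.2   ]
base [0.5729 0.0822 0.062 ]
tip [0.6582 0.0857 0.214 ]
```

```bash
python3 - <<'E'
from m import *
R=np.diag([-1.,1,-1])
move_l([.552,.200,.26],feed=.2)
movep([.395,.088,.22],R); gripper_to(.085)
move_l([.395,.088,.006],feed=.12)
f0=np.array(read_state()['contact_force'])
x=.415; move_l([x,.088,.006],feed=.06)
while x<.497:
    x+=.006; move_l([x,.088,.006],feed=.04); f=np.array(read_state()['contact_force'])-f0; print(round(x,3),f.round(1))
    if abs(f).max()>25: break
move_l([x-.006,.088,.006],feed=.05)
a=cv2.cvtColor(camera('top'),cv2.COLOR_RGB2BGR)[110:250,225:375]
cv2.imwrite('pics/c3.png',cv2.resize(a,None,fx=4,fy=4,interpolation=cv2.INTER_CUBIC))
print(read_state()['time'])
E
```

```text
0.421 [-0.1  0.2 -1.5]
0.427 [-0.6  0.4 -0.2]
0.433 [-0.5 -0.3 -0.1]
0.439 [-1.3 -0.2 -1.5]
0.445 [-1.1  0.4 -0.3]
0.451 [-1.2 -0.1 -0.8]
0.457 [-1.   1.  -1.4]
0.463 [-2.1  0.5  0. ]
0.469 [-0.8 -0.8 -0. ]
0.475 [-1.  -0.3 -0.1]
0.481 [-1.1 -0.8 -0.4]
0.487 [-1.7  0.8  0.3]
0.493 [-0.7 -0.9 -1. ]
0.499 [-0.8 -0.4 -1.3]
21.05
```

View pics/c3.png

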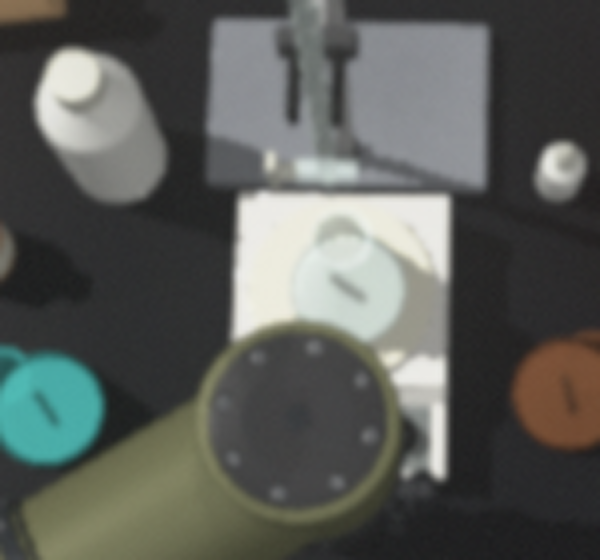

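```bash
python3 - <<'E'
from m import *
t=np.radians(30); R=np.array([[-np.cos(t),0,np.sin(t)],[0,1,0],[-np.sin(t),0,-np.cos(t)]])
move_l([.46,.088,.10],feed=.2)
movep([.42,.086,.27],R)
im=camera('wrist'); P=pose('wrist')
for k in ('flask','burette_tip','stirrer'): print(k,[(np.round(d['box'],1).tolist(),round(d['confidence'],2)) for d in look_for('wrist',k)[:2]])
for p in ([.653,.086,.214],[.58+.061,.083,.2]): print(np.round(proj('wrist',p,P),1))
cv2.imwrite('pics/w.png',cv2.cvtColor(im,cv2.COLOR_RGB2BGR))
b=cv2.resize(cv2.imread('pics/w.png')[0:200,220:420],None,fx=3,fy=3,interpolation=cv2.INTER_CUBIC); cv2.imwrite('pics/w1.png',b)
np.savez('w.npz',e=P[1],R=P[2])
E
```

```text
flask [([287.3, 199.9, 338.1, 302.6], 0.8), ([171.7, 141.0, 239.9, 241.7], 0.64)]
burette_tip [([266.2, 219.1, 371.6, 352.2], 0.73), ([386.2, 216.7, 437.6, 287.8], 0.54)]
stirrer [([263.4, 127.9, 376.0, 240.0], 0.58)]
[319.  313.4]
[316.7 299.1]
```

View pics/w1.png

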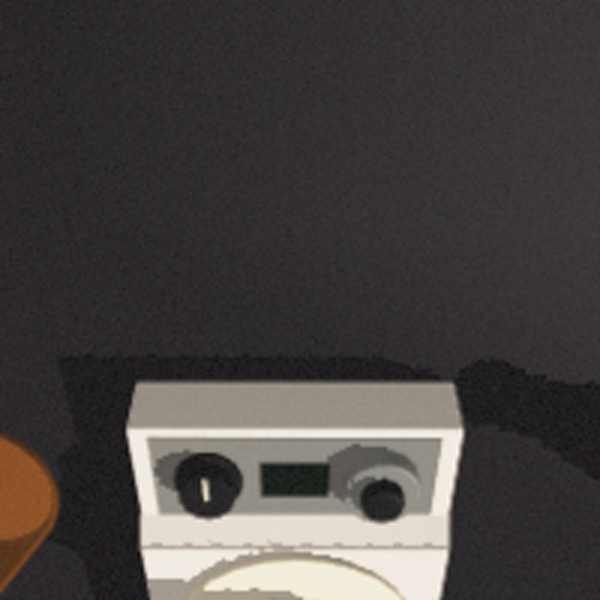

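The wrist picture is upside down. It shows the control deck with the button at crop (382,497) and the knob at (207,485). The flask and burette are below the crop.

```bash
python3 - <<'E'
import cv2
b=cv2.imread('pics/w.png')[130:370,200:440]; cv2.imwrite('pics/w2.png',cv2.resize(b,(600,600),interpolation=cv2.INTER_CUBIC))
E
```

```text
(no output)
```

View pics/w2.png

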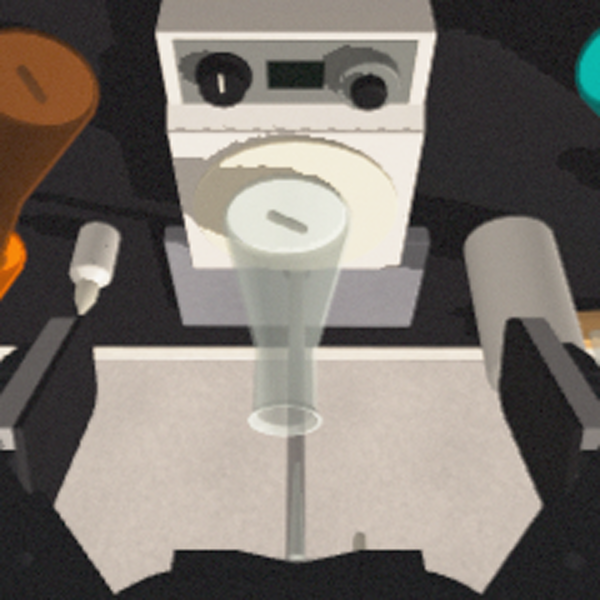

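```bash
python3 - <<'E'
from m import *
w=np.load('w.npz'); P=(camera_info('wrist'),w['e'],w['R'])
c=lambda u,v:(200+(u+.5)/2.5-.5,130+(v+.5)/2.5-.5)
for n,u,v,z in [('mouth',285,420,.2),('baseL',226.5,215,.0625),('baseR',349,215,.0625),('plateL',194.5,192,.062),('plateR',398.5,192,.062),('backL',190,268,.056),('backR',408,268,.056),('footL',164,229,.018),('footR',430,229,.018),('frontL',155,32,.042),('frontR',437,32,.042)]:
    print(n,ray('wrist',*c(u,v),z,P).round(4))
e,R=P[1],P[2]
for n,u,v,x in [('rod',296,480,.75)]:
    a,b=c(u,v); k=P[0]; d=R@np.array([(a-k['cx'])/k['fx'],-(b-k['cy'])/k['fy'],-1]); print(n,(e+d*(x-e[0])/d[0]).round(4))
# fresh top view
rep('back',150,164,292,330,1,True); rep('left',160,178,278,292,1,False); rep('right',158,178,333,342,-1,False)
rep('fl',122,150,270,285,1,False); rep('fr',122,150,340,354,-1,False)
a=cv2.cvtColor(camera('top'),cv2.COLOR_RGB2BGR)
g2=cv2.cvtColor(camera('scene'),cv2.COLOR_RGB2BGR)[110:260,270:420]
s=np.hstack([cv2.resize(a[140:200,270:350],None,fx=5,fy=5,interpolation=cv2.INTER_CUBIC)[:300,:400],cv2.resize(g2,(400,400),interpolation=cv2.INTER_CUBIC)[:300]])
cv2.imwrite('pics/s1.png',s)
E
```

```text
mouth [0.6365 0.0792 0.2   ]
baseL [0.6401 0.0393 0.0625]
baseR [0.6398 0.1184 0.0625]
plateL [0.6179 0.021  0.062 ]
plateR [0.6174 0.148  0.062 ]
backL [0.71   0.0071 0.056 ]
backR [0.7093 0.1651 0.056 ]
footL [ 0.7134 -0.0171  0.018 ]
footR [0.7126 0.1859 0.018 ]
frontL [0.5107 0.0098 0.042 ]
frontR [0.5104 0.1589 0.042 ]
rod [0.75   0.0846 0.1918]
back [[0.708, 0.1386], [0.7087, 0.0326]] ok 1.00 [[292.0, 158.0], [329.0, 158.6]]
left [[0.7016, 0.1609], [0.6514, 0.1615]] ok 1.00 [[284.1, 160.0], [283.2, 177.0]]
right [[0.7109, 0.0097], [0.6547, 0.0092]] ok 1.00 [[337.0, 158.0], [336.9, 177.0]]
fl [[0.8327, 0.1913], [0.7468, 0.1909]] ok 1.00 [[277.3, 122.0], [276.1, 149.0]]
fr [[0.8372, -0.0192], [0.7513, -0.0181]] ok 1.00 [[346.6, 122.0], [346.0, 149.0]]
```

View pics/s1.png

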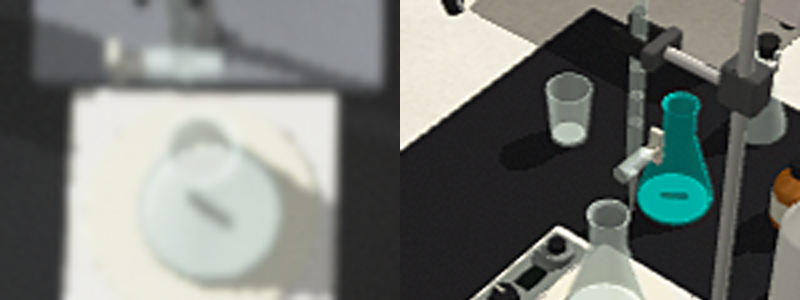

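The top view shows the stirrer square to the foot, about 15 mm short of it, and in line. The wrist view puts the flask mouth about 5 mm to −y of the rod and foot centreline. I'll nudge the stirrer +y from its right front side, and the foot will square it again.

```bash
python3 - <<'E'
from m import *
R=np.diag([-1.,1,-1])
movep([.50,-.009,.27],R); gripper_to(0.0)
move_l([.56,-.009,.27],feed=.15)
move_l([.56,-.009,.023],feed=.12)
f0=np.array(read_state()['contact_force']); y=-.009
while y<.0024:
    y+=.002; move_l([.56,min(y,.0025),.023],feed=.03); print(round(y,4),(np.array(read_state()['contact_force'])-f0).round(1))
move_l([.56,-.007,.023],feed=.05)
move_l([.56,-.007,.15],feed=.2)
move_l([.46,-.007,.23],feed=.25)
rep('back',150,164,292,330,1,True); rep('left',160,200,276,290,1,False); rep('right',158,178,332,342,-1,False)
rep('front',225,242,292,330,-1,True)
print(read_state()['time'])
E
```

```text
-0.007 [-0.1  0.5 -0.1]
-0.005 [-0.2 -0.4  0.5]
-0.003 [-0.8 -1.4  1.4]
-0.001 [-1.7 -3.7  1.5]
0.001 [-3.  -4.4  1.7]
0.003 [-1.8 -3.7  1. ]
back [[0.708, 0.1386], [0.7087, 0.0326]] ok 1.00 [[292.0, 158.0], [329.0, 158.6]]
left [[0.7016, 0.1611], [0.5879, 0.1614]] ok 1.00 [[284.0, 160.0], [282.2, 199.0]]
right [[0.7109, 0.0097], [0.6547, 0.0092]] ok 1.00 [[337.0, 158.0], [336.9, 177.0]]
front [[0.5105, 0.1351], [0.51, 0.0281]] ok 1.00 [[292.0, 228.9], [329.0, 229.9]]
30.65
```

```bash
python3 - <<'E'
from m import *
rep('back',150,164,292,330,1,True); rep('left',160,200,276,290,1,False); rep('right',158,178,330,342,-1,False)
rep('front',225,242,292,330,-1,True)
E
```

```text
back [[0.7099, 0.1387], [0.7087, 0.0326]] ok 1.00 [[292.0, 157.4], [329.0, 158.6]]
left [[0.7015, 0.165], [0.5878, 0.1669]] ok 1.00 [[282.7, 160.0], [280.2, 199.0]]
right [[0.7108, 0.014], [0.6546, 0.0142]] ok 1.00 [[335.5, 158.0], [335.2, 177.0]]
front [[0.4873, 0.1342], [0.4927, 0.0278]] ok 0.13 [[292.0, 236.9], [329.0, 235.9]]
```

```bash
python3 - <<'E'
from h import *
R=np.diag([-1.,1,-1])
movep([.46,.090,.20],R); gripper_to(.085)
move_l([.46,.090,.006],feed=.15)
f0=np.array(read_state()['contact_force']); x=.484; move_l([x,.090,.006],feed=.05)
while x<.53:
    x+=.0015; move_l([x,.090,.006],feed=.03); f=np.array(read_state()['contact_force'])-f0; print(round(x,4),f.round(1))
    if abs(f[0])>14: break
wait(.2); print((np.array(read_state()['contact_force'])-f0).round(1))
move_l([x-.02,.090,.006],feed=.08)
t=np.radians(30); R=np.array([[-np.cos(t),0,np.sin(t)],[0,1,0],[-np.sin(t),0,-np.cos(t)]])
move_l([.46,.088,.12],feed=.25)
movep([.42,.086,.27],R)
im=camera('wrist'); P=pose('wrist'); np.savez('w.npz',e=P[1],R=P[2])
cv2.imwrite('pics/w3.png',cv2.resize(cv2.cvtColor(im,cv2.COLOR_RGB2BGR)[130:370,200:440],(600,600),interpolation=cv2.INTER_CUBIC))
print(read_state()['time'])
from m import *
rep('back',145,160,292,330,1,True); rep('left',158,190,276,290,1,False); rep('right',155,178,330,342,-1,False)
E
```

```text
0.4855 [-0.8 -0.5  0.2]
0.487 [-1.3 -0.5  1.5]
0.4885 [-1.5  0.6  1. ]
0.49 [-0.6  0.5 -0.2]
0.4915 [-0.6 -0.1 -0.4]
0.493 [-0.5  1.1  0.9]
0.4945 [-0.9  1.   1.1]
0.496 [-0.8  0.6 -0.5]
0.4975 [-2.2  0.5 -0.3]
0.499 [-0.1 -0.4 -0. ]
0.5005 [-5.   0.3  2.4]
0.502 [-4.9 -1.8  3.6]
0.5035 [-5.8 -1.6  3.6]
0.505 [-4.6 -1.1  3.8]
0.5065 [-5.4 -2.3  4.1]
0.508 [-4.3 -1.2  2.7]
0.5095 [-6.4 -0.5  3.2]
0.511 [-6.1 -0.2  3.1]
0.5125 [-4.9 -0.3  2. ]
0.514 [-3.9  0.4  1.1]
0.5155 [-3.8 -0.4  0.5]
0.517 [-3.9  0.2 -0.8]
0.5185 [-6.1  0.4  0.8]
0.52 [-14.2   1.5   6.7]
[-14.2   1.8   6.5]
42.1333
back [[0.738, 0.1398], [0.7262, 0.0329]] ok 0.82 [[292.0, 148.0], [329.0, 152.7]]
left [[0.7074, 0.1682], [0.6164, 0.1686]] ok 1.00 [[281.7, 158.0], [280.1, 189.0]]
right [[0.7197, 0.0178], [0.6546, 0.0166]] ok 1.00 [[334.2, 155.0], [334.3, 177.0]]
```

View pics/w3.png

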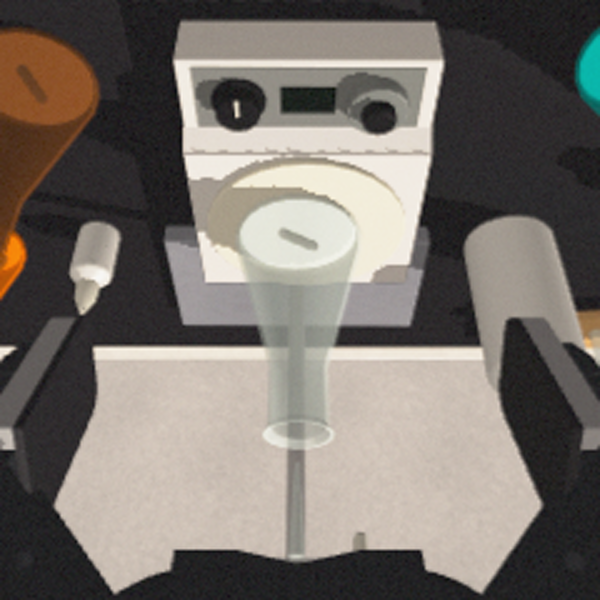

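The mouth (crop 298) lines up with the rod (296) to within about 2 mm, and the stirrer's front edge is level. The contact force jumped to 14 N, so the back is seated against the foot. Next is the button, at crop (379,117).

```bash
python3 - <<'E'
from h import *
w=np.load('w.npz'); P=(camera_info('wrist'),w['e'],w['R'])
c=lambda u,v:(200+(u+.5)/2.5-.5,130+(v+.5)/2.5-.5)
for n,u,v,z in [('mouth',298.5,433,.2),('frontL',175,62,.042),('frontR',443,62,.042),('btn',379,117,.050),('knob',238,104,.057)]: print(n,ray('wrist',*c(u,v),z,P).round(4))
print(look_for('wrist','power')[:1])
E
```

```text
mouth [0.6542 0.0861 0.2   ]
frontL [0.5312 0.0177 0.042 ]
frontR [0.5309 0.1652 0.042 ]
btn [0.565  0.1323 0.05  ]
knob [0.5486 0.0522 0.057 ]
[{'box': [343.2, 169.8, 359.9, 187.3], 'confidence': 0.43}]
```

```bash
python3 - <<'E'
from h import *
R=np.diag([-1.,1,-1])
movep([.50,.1315,.20],R); gripper_to(0.0)
move_l([.560,.1315,.085],feed=.12)
wait(.2); f0=np.mean([read_state()['contact_force'] for _ in range(3)],0); z=.068; move_l([.560,.1315,z],feed=.06)
while z>.036:
    z-=.001; move_l([.560,.1315,z],feed=.03); f=np.array(read_state()['contact_force'])-f0
    if abs(f).max()>1.8: print(round(z,4),f.round(1))
    if f[2]>9: break
wait(.3); print((np.array(read_state()['contact_force'])-f0).round(1))
move_l([.560,.1315,.085],feed=.1)
move_l([.47,.12,.20],feed=.2)
camera('top')
t=np.radians(30); R=np.array([[-np.cos(t),0,np.sin(t)],[0,1,0],[-np.sin(t),0,-np.cos(t)]])
movep([.42,.086,.27],R)
im=camera('wrist')
cv2.imwrite('pics/w4.png',cv2.resize(cv2.cvtColor(im,cv2.COLOR_RGB2BGR)[130:370,200:440],(600,600),interpolation=cv2.INTER_CUBIC))
print(read_state()['time'])
E
```

```text
0.06 [ 0.8 -0.1  1.9]
0.059 [-0.7  0.1  2.5]
0.058 [0.9 0.1 3.2]
0.057 [-1.8  0.6  6.7]
0.056 [-4.3  1.  11.7]
[-4.6  0.5 10.9]
51.3417
```

```bash
python3 - <<'E'
from h import *
a=cv2.imread('pics/w3.png',0);b=cv2.imread('pics/w4.png',0)
p=cv2.phaseCorrelate(np.float32(a[10:160,165:455]),np.float32(b[10:160,165:455])); print('stirrer shift px',p)
p=cv2.phaseCorrelate(np.float32(a[410:455,250:345]),np.float32(b[410:455,250:345])); print('mouth shift',p)
for n,g in(('w3',a),('w4',b)):
    print(n); print(cv2.resize(g[68:148,335:420],(17,16),interpolation=cv2.INTER_AREA))
s=read_state(); print(s['eef_pos'],s['opening'])
E
```

```text
stirrer shift px ((0.06293987044369942, -0.9032455369644481), 0.6183051867167155)
mouth shift ((-1.336195357203188, 0.035116838942755635), 0.014086185671665051)
w3
[[137 137 137 138 130 128 133 138 140 138 138 138 136 137 137 138 136]
 [141 136 114 106  90  87  97 106 113 130 135 142 143 143 144 143 143]
 [138 104  90  90  89  88  87  87  84  81  84 100 129 143 144 144 144]
 [105  89  89  87  87  87  87  87  86  84  83  83  90 125 142 142 143]
 [ 74  89  89  87  89  93  99 112 122 122 124 112  99  98 133 143 143]
 [ 77  89  86  87 101 128 131 142 144 144 145 147 146 123 122 143 142]
 [ 82  90  84 100 126 111  90  94  95 102 119 144 146 152 137 142 143]
 [ 85  88  88  99  93  85  54  31  28  24  28  88 141 145 143 142 145]
 [121 102 102  97  91  62  32  29  32  34  35  37 133 145 147 145 152]
 [142 140 117 100  89  47  31  37  38  41  46  44 113 144 148 143 167]
 [142 143 138 136 118  58  37  39  41  40  40  45 109 144 144 143 181]
 [161 160 162 156 146 104  41  40  40  40  39  55 142 163 161 162 200]
 [223 223 222 219 200 161  92  51  42  44  74 150 212 222 222 222 221]
 [221 221 221
[... 699 characters left out ...]
]
 [ 91  89  92  92  90  77  37  29  26  30  28  69 140 144 145 142 147]
 [131 100 101  97  89  51  28  32  34  38  40  34 129 144 146 145 157]
 [142 137 121 116  97  46  35  37  40  41  43  48 111 144 145 142 175]
 [143 144 143 141 127  65  37  39  39  39  41  46 120 146 144 143 186]
 [195 195 192 184 154 116  46  40  40  40  41  82 166 182 180 179 205]
 [221 222 222 222 213 181 136  88  68  78 113 192 220 221 221 221 220]
 [222 222 221 221 221 221 222 216 199 208 222 220 220 221 220 220 219]
 [221 222 221 220 222 221 221 220 221 221 220 220 220 220 220 220 219]
 [221 216 221 221 221 222 216 221 222 221 219 213 220 221 220 218 213]]
[0.42017689 0.08610947 0.26951908] -0.00023020392114948612
```

```bash
python3 - <<'E'
from h import *
a=cv2.imread('pics/w3.png',0);b=cv2.imread('pics/w4.png',0)
for n,(r0,r1,c0,c1) in dict(stirrer=(10,160,165,455),reagent=(205,330,460,560),dropper=(215,300,60,130),brown=(20,200,0,110),mouth=(400,460,250,345)).items():
    t=a[r0+8:r1-8,c0+8:c1-8]; m=cv2.matchTemplate(b[r0:r1,c0:c1],t,cv2.TM_CCOEFF_NORMED); _,v,_,l=cv2.minMaxLoc(m); x,y=l
    sub=lambda p,q,r:(p-r)/(2*(p-2*q+r)) 
    try: print(n,round(x-8+sub(m[y,x-1],m[y,x],m[y,x+1]),2),round(y-8+sub(m[y-1,x],m[y,x],m[y+1,x]),2),round(v,3))
    except Exception as e: print(n,l,v)
R=np.diag([-1.,1,-1])
movep([.50,.1315,.18],R)
move_l([.559,.1315,.072],feed=.15); wait(.1)
F=lambda: np.mean([(wait(.01),read_state()['contact_force'])[1] for _ in range(4)],0)
f0=F(); z=.068; move_l([.559,.1315,z],feed=.06)
while z>.036:
    z-=.001; move_l([.559,.1315,z],feed=.04); f=F()-f0; s=read_state()
    if z<.0655: print(round(z,4),np.round(s['eef_pos'],4),f.round(1),np.array(s['moment']).round(2))
    if f[2]>14: break
move_l([.559,.1315,.072],feed=.1)
print(read_state()['time'])
E
```

```text
stirrer 0.0 -1.89 0.996
reagent 0.02 -1.67 0.947
dropper 0.2 -1.17 0.995
brown 0.09 -1.32 0.992
mouth -7.67 -6.84 -0.25
0.065 [0.559  0.1315 0.0649] [-0.6  0.1 -0.3] [-0.03 -0.02  0.05]
0.064 [0.559  0.1315 0.0639] [-0.7 -0.3  0.1] [ 0.04  0.04 -0.02]
0.063 [0.5591 0.1315 0.0632] [0.2 0.5 0.7] [-0.03 -0.01 -0.05]
0.062 [0.5591 0.1315 0.0622] [-0.3  0.3  1.2] [ 0.   -0.11  0.02]
0.061 [0.5591 0.1316 0.0611] [0.  0.2 1.6] [ 0.07 -0.13  0.01]
0.06 [0.5591 0.1316 0.0601] [ 0.3 -0.1  2. ] [ 0.03 -0.24 -0.04]
0.059 [0.5591 0.1315 0.0591] [-0.   0.5  2.2] [ 0.08 -0.25 -0.02]
0.058 [0.5591 0.1315 0.0582] [0.2 0.7 3.3] [ 0.05 -0.17 -0.03]
0.057 [0.5592 0.1315 0.0581] [-2.7  0.4  7.6] [0.06 0.72 0.05]
0.056 [0.5592 0.1315 0.0579] [-5. -0. 12.] [ 0.02  1.68 -0.01]
0.055 [0.5593 0.1315 0.0578] [-8.2 -0.1 15.7] [0.05 2.58 0.03]
57.6167
```

The force curve shows the full spring travel, 3 N over 5 mm down to a hard stop, so the button was pressed. I'll retract, check the flask and stirrer, and hand in.

```bash
python3 - <<'E'
from h import *
move_l([.46,.125,.20],feed=.2)
movep([.38,.16,.28],np.diag([-1.,1,-1]))
from m import *
rep('left',158,185,276,290,1,False); rep('right',155,178,330,342,-1,False)
for n in('top','scene'):
    camera(n)
    print(n,[(np.round(d['box']).tolist(),round(d['confidence'],2)) for d in look_for(n,'flask')[:5]])
pt=[.654,.086,.2]; print('expected mouth px top/scene',np.round(proj('top',pt)),np.round(proj('scene',pt)))
print(read_state()['time'])
E
```

```text
left [[0.7074, 0.1683], [0.6309, 0.1683]] ok 1.00 [[281.6, 158.0], [280.4, 184.0]]
right [[0.7197, 0.0178], [0.6546, 0.0167]] ok 1.00 [[334.2, 155.0], [334.3, 177.0]]
top [([350.0, 191.0, 381.0, 225.0], 0.77), ([384.0, 129.0, 415.0, 166.0], 0.72), ([218.0, 194.0, 249.0, 225.0], 0.67), ([296.0, 156.0, 323.0, 192.0], 0.62)]
scene [([270.0, 230.0, 303.0, 282.0], 0.91), ([292.0, 296.0, 332.0, 354.0], 0.89), ([342.0, 186.0, 370.0, 244.0], 0.63)]
expected mouth px top/scene [308. 162.] [355. 191.]
59.3667
```

The flask is upright, the stirrer hasn't moved, and the robot is clear of everything.

```bash
python3 -c "
from workcell import *
print(sign_off())"
```

```text
the job is handed in; nothing more can be done
None
```

The job is handed in: the stirrer's back is seated square against the stand's foot, the flask's mouth is within about 2 mm of centred under the burette tip (the stirrer sits about 6 mm to +y of the stand's centreline to offset the flask's position on the plate), and the power button was pressed fully down twice because I repeated the press to confirm it.

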